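# Open the dust damper fully and start the extractor

## Task

Open the dust-extraction damper fully: push the orange-knobbed lever with the fingertips from shut, past the half-open detent, until it sits in the second stop by the green dot. Only then press the green start button on the switch box all the way in and let it go. Only push: do not grip or force the lever, do not press the red button, and leave the other things on the bench where they are, neither shifted nor lifted.

Things in the scene. Friction and masses are not known exactly. Their poses are not given: they have to be found in the camera images.
- damper_lever (a joint): Angle of the damper's level-swinging lever, rad: 0 = shut (white dot), 0.55 = first detent, half open (yellow dot), 1.10 = second stop, fully open (green dot; the end of its travel). A spring detent draws it into the nearest of the three notches; the crests lie at 0.275 and 0.825, take about 6 to 10 N at the knob, and beyond a crest the lever runs into the next notch by itself
- lever_knob (a point): Centre of the orange knob on the lever's end: upright, round, 18 to 20 mm across, from 86 to 128 mm above the bench (this point is at 108 mm), 85 mm from the pivot. The knob moves with the lever. The arm beneath it is 14 mm wide with its top 91 mm above the bench
- lever_pivot (a point): Fixed point on the lever's vertical pivot axis, at the knob centre's height (the pivot boss ends 101 mm above the bench). The lever sits on a bolted-down dust-extraction damper: grey housing on a 66 mm aluminium pipe 172 mm long, with a dark steel cover plate 130x150 mm whose upper face is 82 mm above the bench
- half_stop (a point): Fixed point: where the knob's centre stands in the first detent (half open, by the yellow dot)
- full_stop (a point): Fixed point: where the knob's centre stands at the second stop (fully open, by the green dot)
- start_button (a joint): Travel of the green start button, m: 0 = out, 0.006 = fully in, pressed straight down; it springs back. Fully in takes 5 N
- start_button_top (a point): Centre of the top face of the green start button, 30 mm across, about 71 mm above the bench, on top of the grey switch box (74x124x50 mm, yellow face, fixed to the bench)
- stop_button (a joint): Travel of the red stop button on the same box, m: 0 = out, 0.006 = fully in
- stop_button_top (a point): Centre of the top face of the red stop button, 30 mm across, 66 mm from the green one
- screw_jar_mid (a point): Bystander: glass jar of screws with red lid, 68 mm across, 95 mm high; loose on the bench. The point is its centre, half-way up
- nail_jar_mid (a point): Bystander: glass jar of nails with tan lid, 62 mm across, 85 mm high; loose on the bench. The point is its centre, half-way up
- sanding_block_mid (a point): Bystander: brown sanding block, 64x112x28 mm, lying flat; loose on the bench. The point is its centre, half-way up
- chisel_2_mid (a point): Bystander: chisel with orange handle, 228 mm long, 29 mm thick, lying flat; loose on the bench. The point is its centre, half-way up
- soap_box_mid (a point): Bystander: small white carton, 55x85x30 mm, lying flat; loose on the bench. The point is its centre, half-way up
- offcut_2_mid (a point): Bystander: small hardwood offcut, 42x70x20 mm, lying flat; loose on the bench. The point is its centre, half-way up

How it is judged:
By the outcome, as a careful person would: the job done as asked, in the order asked, and still so for the second after the job is handed in, with the robot touching nothing.
It also fails if it takes over 45 s, if anything falls off the work surface, if the arm or the gripper's body presses on something with over 40 N, if the wrist force passes 120 N, or if a joint passes its speed limit or range.

## Robot

A 6-joint arm with a two-finger parallel gripper is mounted at the origin on the work surface; the furniture and walls round the work are solid. World frame = base frame: x ahead of the robot, y to its left, z up, the work surface at z = 0. Lengths are in m, angles in rad, forces in N, time in s.
With the tool pointing down it reaches from about 0.25 to 0.775 m from the base axis. Payload 4 kg.
Tool frame: the origin (TCP) lies at the very end of the fingers, on their centre line; the grasp point (between the pads) lies 19 mm behind it; z points along the fingers, y is the line along which they close (so a half turn about z gives the same grasp; the last joint's range is limited). The gripper opens to 85 mm and grips with 20 to 120 N. Pads are 22 mm wide; open, the fingers measure 114 mm over their backs; the gripper's body (76 mm by 85 mm) begins 54 mm behind the grasp point. The pads swing forward as they close: fully open they stand 13 mm farther back than shut.
Start: joints at [1.138, 0.087, 1.371, -0, 1.684, -0.103], TCP at [0.178, 0.52, 0.205] pointing down, gripper open.
Joint ranges: [-3.1, 3.1], [-0.76, 2.03], [0.27, 2.55], [-1.08, 4.22], [0.17, 2.65], [-2.57, 2.57]. Speed limits (rad/s): [2.79, 2.79, 3.14, 3.14, 3.14, 3.14].

## Interface

Orientations are given as a unit quaternion [w, x, y, z].
In Python, from cell import arm, fingers, eyes, workorder gives the robot as it stands. Calls block until the motion is done:
- arm.move_pose(position, orientation): joint-space move of the TCP to a pose.
- arm.move_straight(position, ori=None, speed=0.15, f_stop=None): straight line of the TCP; ori=None keeps the orientation; speed is the mean speed in m/s. With f_stop (N) it stops when the force on the tool has changed by that much, and returns True; else False.
- arm.movej(angles): joint-space move.
- fingers.ungrasp() and fingers.close_gripper(grasp_force=None): open the fingers fully, or close them until they stop; grasp_force is the grip in N (None keeps the last).
- arm.pause(seconds).
- arm.solve_ik(position, orientation): joint angles nearest the present ones, or None.
- arm.read_state(): the state.
- eyes.capture(name): name is "scene" or "top" or "wrist"; returns a dict with "image" (480x640x3 uint8, red, green, blue), "fx", "fy", "cx", "cy" (pixels), "world_from_camera" (4x4, takes a point from camera to world coordinates). Camera axes: x right, y down, z forward; pixel columns grow to the right and rows downward; lengths in m; the calibration is good to about 2 mm. A picture is of the moment at which its call begins. There is no depth.
A pose or a line that the arm cannot do raises arm.MotionError and nothing moves.
- workorder.hand_in(): hands the job in; it is judged then, once.
The state is a dict: "time_s": time; "joints": joint angles; "qd": joint speeds; "joint_efforts": joint torques, N m; "ee_pos": TCP position; "tcp_rot": TCP orientation; "contact_force": force on the tool from outside, world axes, zero at the start; "ft_torque": the same for the moment, N m; "gripper_width": opening from 0.0 (shut) to 1.0 (fully open); "finger_force": force on a finger pad.
Only numpy, scipy, OpenCV 4.12 (cv2) and the standard library are available. Lean on these libraries where they do the work, as an engineer would, in place of code of your own. Each camera call takes 0.05 s, during which the arm holds its last target. There are 200 camera calls.

## Working session

There is one attempt and no reset: what is moved stays moved. The work goes in short steps, each a Python script; the robot and the scene stay as the last script left them, time stands still between calls to the robot, and variables do not carry over. Pictures are saved under pics/ and viewed, at most 10 in all, crops included, and the job is handed in when it is done.

```bash
mkdir -p pics; cat > h.py <<'E'
import numpy as np, cv2
from cell import arm, fingers, eyes, workorder
def snap(n,f):
    c=eyes.capture(n); cv2.imwrite(f'pics/{f}.png',c['image'][:,:,::-1])
    np.savez(f'pics/{f}.npz',**c); return c
def cast(c,u,v,z):
    M=np.array(c['world_from_camera']); d=M[:3,:3]@np.array([(u-c['cx'])/c['fx'],(v-c['cy'])/c['fy'],1])
    o=M[:3,3]; return o+d*(z-o[2])/d[2]
def proj(c,p):
    M=np.linalg.inv(np.array(c['world_from_camera'])); q=M[:3,:3]@np.array(p)+M[:3,3]
    return c['fx']*q[0]/q[2]+c['cx'], c['fy']*q[1]/q[2]+c['cy']
E
python3 - <<'E'
from h import *
for n in('top','scene'):
    c=snap(n,n+'1'); print(n,np.round(c['world_from_camera'],3).tolist(),c['fx'])
s=arm.read_state();print(s['time_s'],s['tcp_rot'],s['gripper_width'])
E
```

```text
top [[0.013, -0.993, 0.113, 0.425], [-0.999, -0.017, -0.033, 0.034], [0.035, -0.113, -0.993, 0.944], [0.0, 0.0, 0.0, 1.0]] 478.9935082353846
scene [[0.444, -0.694, 0.566, -0.099], [-0.896, -0.34, 0.286, -0.291], [-0.006, -0.635, -0.773, 0.943], [0.0, 0.0, 0.0, 1.0]] 546.7564139678777
0.1 [-2.71970487e-04  1.64146654e-01  9.86435398e-01 -1.00406620e-03] 1.000512100432819
```

View pics/top1.png

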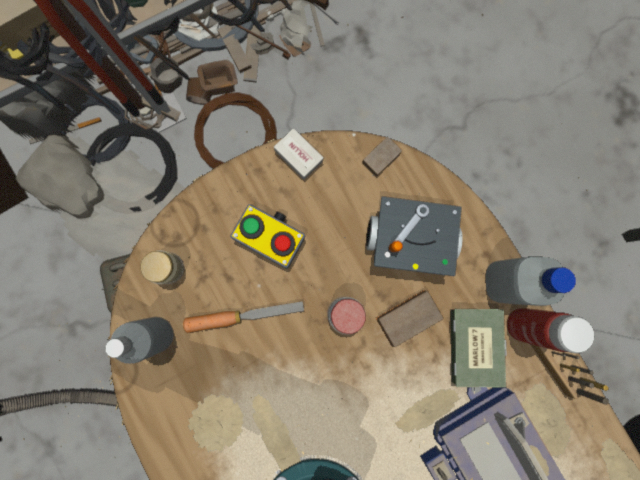

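View pics/scene1.png

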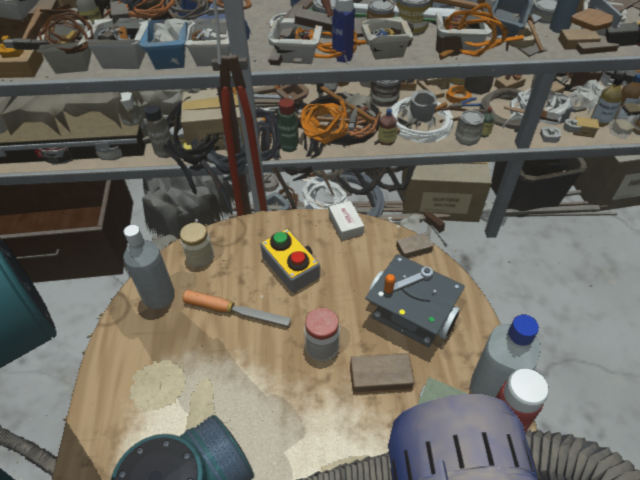

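The top view shows the lever pivot at about (423,211) and the knob at (397,246). The dots are white (387,254), yellow (416,267) and green (445,262), and the buttons are green (251,226) and red (283,243). The knob has to swing toward image-right (−y).

```bash
cat > loc.py <<'E'
from h import *
def blobs(c,lo,hi,box):
    im=c['image']; hsv=cv2.cvtColor(im,cv2.COLOR_RGB2HSV); m=cv2.inRange(hsv,lo,hi)
    k=np.zeros_like(m); x0,y0,x1,y1=box; k[y0:y1,x0:x1]=m[y0:y1,x0:x1]
    n,l,s,ce=cv2.connectedComponentsWithStats(k)
    return [(s[i,4],s[i,:4].tolist(),ce[i].round(1)) for i in range(1,n) if s[i,4]>5]
def knob_top(c,box=(375,200,460,280)):
    return blobs(c,(5,150,120),(16,255,255),box)
E
python3 - <<'E'
from loc import *
for f in('top1','scene1'):
    c=dict(np.load(f'pics/{f}.npz'))
    B=(370,195,465,280) if f=='top1' else (365,250,465,345)
    S=(225,200,310,275) if f=='top1' else (255,225,325,295)
    for n,lo,hi,b,z in [('knob',(5,150,100),(16,255,255),B,.128),('yel',(22,130,130),(34,255,255),B,.083),('grn',(45,80,60),(85,255,255),B,.083),
      ('white',(0,0,190),(180,40,255),B,.083),('Gbtn',(45,80,60),(85,255,255),S,.071),('Rbtn',(0,150,100),(4,255,255),S,.071)]:
        for a,bb,ce in blobs(c,lo,hi,b): print(f,n,a,bb,ce,cast(c,*ce,z).round(4))
c=dict(np.load('pics/top1.npz'));print('piv',cast(c,423,211,.101),'jar',cast(c,347,316,.095),'block',cast(c,410,319,.028))
im=c['image'][190:285,360:470,::-1]; a=cv2.resize(im,None,fx=5,fy=5,interpolation=2)
cv2.imwrite('pics/crop1.png',a)
E
```

```text
top1 knob 85 [391, 241, 12, 11] [396.4 245.8] [ 0.4974 -0.1295  0.128 ]
top1 yel 25 [413, 264, 6, 5] [415.2 265.9] [ 0.4655 -0.1725  0.083 ]
top1 grn 32 [442, 259, 6, 6] [444.5 261.5] [ 0.4743 -0.2262  0.083 ]
top1 white 22 [417, 206, 7, 10] [419.  211.2] [ 0.5658 -0.1806  0.083 ]
top1 white 134 [399, 215, 20, 25] [408.2 226.9] [ 0.5364 -0.1604  0.083 ]
top1 white 71 [371, 224, 6, 16] [373.8 231.2] [ 0.5274 -0.0973  0.083 ]
top1 white 32 [459, 237, 3, 13] [459.9 242.3] [ 0.5097 -0.2552  0.083 ]
top1 white 18 [385, 252, 5, 5] [386.9 254.1] [ 0.4861 -0.1211  0.083 ]
top1 Gbtn 227 [242, 217, 18, 17] [250.7 225.4] [0.5356 0.1271 0.071 ]
top1 Rbtn 204 [275, 235, 16, 16] [282.2 242.7] [0.5048 0.0689 0.071 ]
scene1 knob 75 [385, 274, 10, 10] [389.7 278.6] [ 0.491 -0.132  0.128]
scene1 yel 20 [400, 310, 5, 5] [401.9 311.7] [ 0.4625 -0.1721  0.083 ]
scene1 grn 27 [428, 317, 7, 5] [431.2 318.9] [ 0.4716 -0.2261  0.083 ]
scene1 white 41 [372, 272, 10, 13] [376.5 277.9] [ 0.5138 -0.0995  0.083 ]
scene1 white 7 [423, 273, 7, 2] [426.  273.7] [ 0.5659 -0.1826  0.083 ]
scene1 white 88 [398, 275, 23, 12] [408.4 280. ] [ 0.5364 -0.1571  0.083 ]
scene1 white 14 [379, 292, 4, 4] [380.5 293.3] [ 0.4835 -0.1205  0.083 ]
scene1 white 75 [447, 308, 11, 17] [451.5 315.6] [ 0.4949 -0.2574  0.083 ]
scene1 Gbtn 151 [273, 232, 15, 13] [279.9 237.6] [0.5302 0.1262 0.071 ]
scene1 Rbtn 120 [291, 252, 14, 11] [297.4 257. ] [0.5003 0.0686 0.071 ]
piv [ 0.56330575 -0.183316    0.101     ] jar [ 0.3753579  -0.04821711  0.095     ] block [ 0.36717372 -0.17477855  0.028     ]
```

View pics/crop1.png

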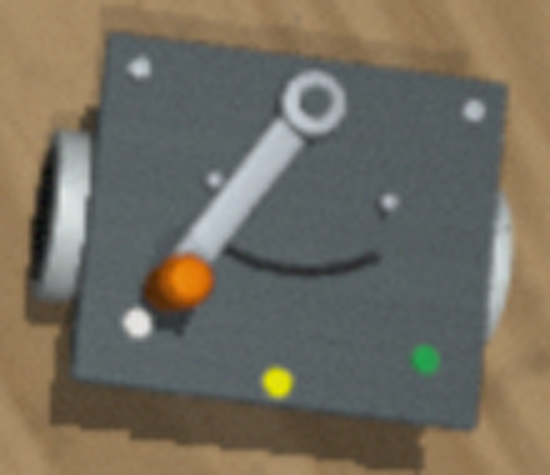

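The lever reads 0 rad, and the white, yellow and green directions from the pivot come out 0, 0.56 and 1.12 rad apart, which matches the description. I'll push with the closed fingers' flat edge, following the arc. First I'll check the bottle heights, then approach and find contact.

```bash
cat >> h.py <<'E'
from scipy.spatial.transform import Rotation as R
P=np.array([.5632,-.1828]); TH0=np.deg2rad(141.7); Z=.106
def pose(a,d,z=Z,s=1):
    th=TH0+a; r=np.array([np.cos(th),np.sin(th)]); t=np.array([-r[1],r[0]])
    x=np.r_[s*t,0]; zz=np.array([0,0,-1.]); q=R.from_matrix(np.c_[x,np.cross(zz,x),zz]).as_quat()
    return np.r_[P+.085*r-d*t,z], q[[3,0,1,2]]
def show(*n):
    s=arm.read_state(); print(*n,round(s['time_s'],2),s['ee_pos'].round(4) if hasattr(s['ee_pos'],'round') else s['ee_pos'],np.round(s['contact_force'],2)); return s
E
python3 - <<'E'
from h import *
a=dict(np.load('pics/top1.npz'));b=dict(np.load('pics/scene1.npz'))
def tri(ua,ub):
    A0,A1=cast(a,*ua,0),cast(a,*ua,.5);B0,B1=cast(b,*ub,0),cast(b,*ub,.5)
    s=np.linalg.lstsq(np.c_[A1-A0,-(B1-B0)],B0-A0,rcond=None)[0]; return A0+s[0]*(A1-A0)
print('bottle',tri((115,348),(132,232)),'blue',tri((560,280),(523,325)))
for s in(1,-1):
    print(s,[None if (j:=arm.solve_ik(*pose(x,.0205,s=s))) is None else np.round(j,2).tolist() for x in(0,.5,1.0)])
E
```

```text
bottle [0.33033703 0.31037359 0.20133506] blue [ 0.4409331  -0.36859508  0.2098399 ]
1 [None, None, [-0.49, 0.05, 1.61, -0.0, 1.48, 2.32]]
-1 [[-0.33, 0.07, 1.59, -0.0, 1.49, 0.34], [-0.41, 0.03, 1.63, -0.0, 1.48, -0.24], [-0.49, 0.05, 1.61, -0.0, 1.48, -0.82]]
```

```bash
python3 - <<'E'
from h import *
p=arm.read_state()['ee_pos']
fingers.close_gripper(20)
arm.move_straight([p[0],p[1],.31],speed=.25)
arm.move_pose(*pose(0,.045,z=.29,s=-1)); show('above')
q=pose(0,.045,s=-1)
arm.move_straight(q[0],q[1],speed=.15); s=show('low'); print(s['gripper_width'])
q=pose(0,.010,s=-1)
print(arm.move_straight(q[0],q[1],speed=.02,f_stop=3)); s=show('contact')
t=np.array([-np.sin(TH0),np.cos(TH0)]); print('d',-(np.array(s['ee_pos'])[:2]-pose(0,0)[0][:2])@t)
snap('top','top2')
E
```

```text
above 3.94 [ 0.5245 -0.0939  0.2901] [ 0.31 -0.37 -0.16]
low 5.32 [ 0.5252 -0.095   0.1073] [-0.07 -0.2   0.26]
-0.004769586335522268
False
contact 7.22 [ 0.5027 -0.1222  0.106 ] [ 0.12 -1.1   0.81]
d 0.010098642933331996
```

```bash
python3 - <<'E'
from h import *
c=snap('scene','scene2');t=dict(np.load('pics/top2.npz'))
f=lambda im,x,y:cv2.resize(im[y:y+110,x:x+110,::-1],(400,400),interpolation=2)
cv2.imwrite('pics/crop2.png',np.hstack([f(t['image'],365,185),f(c['image'],355,235)]))
E
```

```text
(no output)
```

View pics/crop2.png

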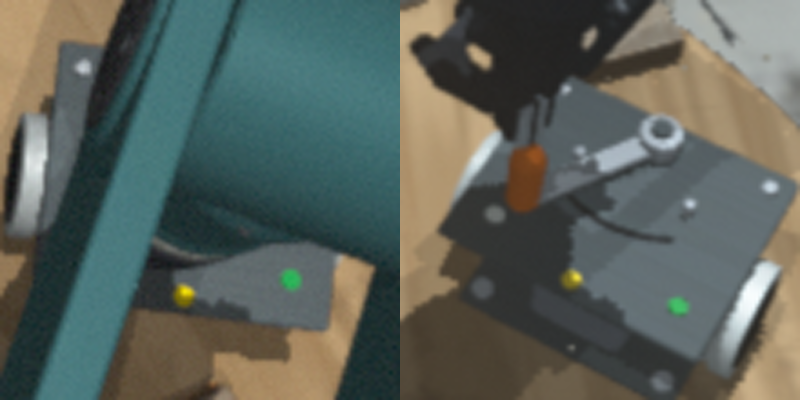

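The scene crop shows the closed fingertips just behind the orange knob, which hasn't moved. The contact offset is smaller than I assumed, so I'll keep advancing slowly.

```bash
python3 - <<'E'
from h import *
t=np.array([-np.sin(TH0),np.cos(TH0)])
for d in(.006,.002,-.002,-.006,-.01):
    q=pose(0,d,s=-1)
    h=arm.move_straight(q[0],q[1],speed=.02,f_stop=4)
    s=show(d,h); print((np.array(s['contact_force'])[:2]@t).round(2),(-(np.array(s['ee_pos'])[:2]-pose(0,0)[0][:2])@t).round(4))
    if h: break
c=snap('scene','scene3')
cv2.imwrite('pics/crop3.png',cv2.resize(c['image'][235:345,355:465,::-1],(500,500),interpolation=2))
E
```

```text
0.006 False 7.67 [ 0.5001 -0.1255  0.106 ] [-0.93  1.01 -0.01]
-0.22 0.0058
0.002 False 8.02 [ 0.4977 -0.1286  0.106 ] [ 0.3  -0.52 -0.57]
0.22 0.0019
-0.002 False 8.37 [ 0.4952 -0.1318  0.106 ] [ 1.09 -0.29  0.59]
-0.45 -0.0021
-0.006 False 8.72 [ 0.4927 -0.1349  0.106 ] [-0.74  0.34 -0.67]
0.19 -0.0061
-0.01 False 9.07 [ 0.4902 -0.1381  0.106 ] [ 0.92 -0.13  0.19]
-0.47 -0.0101
```

View pics/crop3.png

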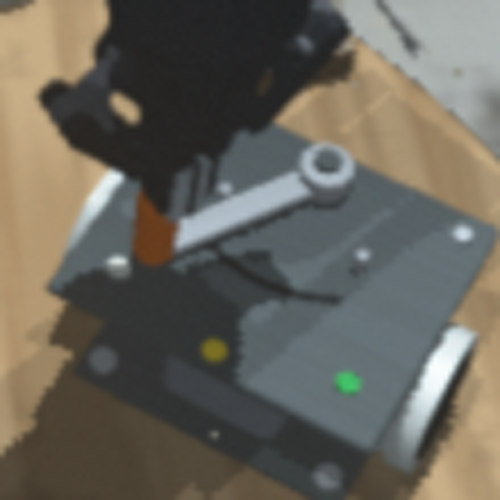

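```bash
python3 - <<'E'
from h import *
c=dict(np.load('pics/scene3.npz'))
p=np.array([.4902,-.1381,.106])
for z in(.106,.128,.14,.16,.18): p[2]=z; u=np.array(proj(c,p)); print(z,u,(u-[355,235])*4.545)
print(proj(c,[.4965,-.1301,.128]),proj(c,[.4965,-.1301,.086]),arm.read_state()['gripper_width'])
w=snap('wrist','w1')
E
```

```text
0.106 [391.53061399 287.02897225] [166.03164059 236.47167889]
0.128 [392.62400561 280.07933661] [171.00110548 204.88558488]
0.14 [393.23610792 276.18879271] [173.78311051 187.20306287]
0.16 [394.2819635  269.54129778] [178.53652412 156.9901984 ]
0.18 [395.36125997 262.68125142] [183.44192654 125.81128771]
(np.float64(389.85878172445416), np.float64(276.07558199742255)) (np.float64(387.8998292289687), np.float64(289.19684223275095)) 0.001797752020490568
```

View pics/w1.png

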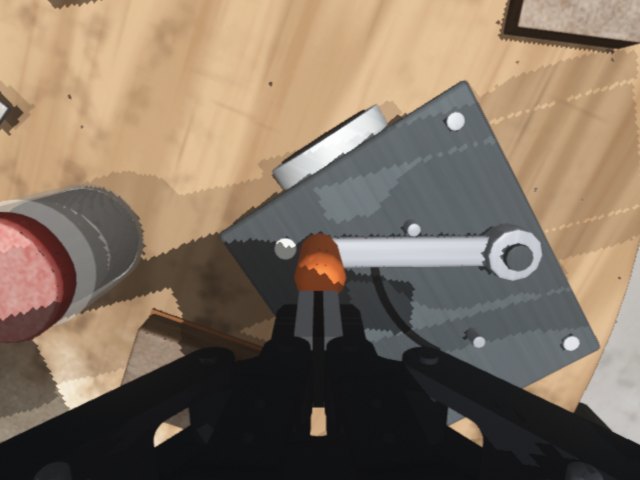

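```bash
python3 - <<'E'
from h import *
c=dict(np.load('pics/w1.npz'));s3=dict(np.load('pics/scene3.npz')); s=show()
print(c['world_from_camera'].round(3).tolist(),s['tcp_rot'],s['finger_force'])
p=np.array(s['ee_pos'])
for z in(.106,.118,.128,.14,.16): p[2]=z; print(z,np.round(proj(c,p)))
for d in (0,-.0205,-.025,.01):print('knob',d,np.round(proj(c,pose(0,d,.128)[0])),np.round(proj(c,pose(0,d,.086)[0])))
print('piv',proj(c,[*P,.101]))
from loc import blobs
print(blobs(c,(3,130,60),(18,255,255),(270,210,370,310)))
E
python3 -c "
import cv2;a=cv2.imread('pics/w1.png')[200:360,230:430];cv2.imwrite('pics/crop4.png',cv2.resize(a,(750,600),interpolation=2))"
```

```text
9.17 [ 0.4903 -0.138   0.106 ] [ 0.33 -0.31 -0.67]
[[0.784, -0.599, -0.161, 0.531], [-0.62, -0.758, -0.204, -0.085], [0.0, 0.259, -0.966, 0.276], [0.0, 0.0, 0.0, 1.0]] [5.95149209e-07 8.99942456e-01 4.36008688e-01 1.13621323e-05] 0.0
0.106 [319. 289.]
0.118 [319. 300.]
0.128 [319. 311.]
0.14 [319. 325.]
0.16 [319. 355.]
knob 0 [319. 285.] [319. 253.]
knob -0.0205 [319. 336.] [319. 294.]
knob -0.025 [319. 347.] [319. 303.]
knob 0.01 [319. 259.] [319. 232.]
piv (np.float64(518.2095248997381), np.float64(262.5881066956885))
[(np.int32(2334), [294, 233, 53, 60], array([319.4, 265.5]))]
```

View pics/crop4.png

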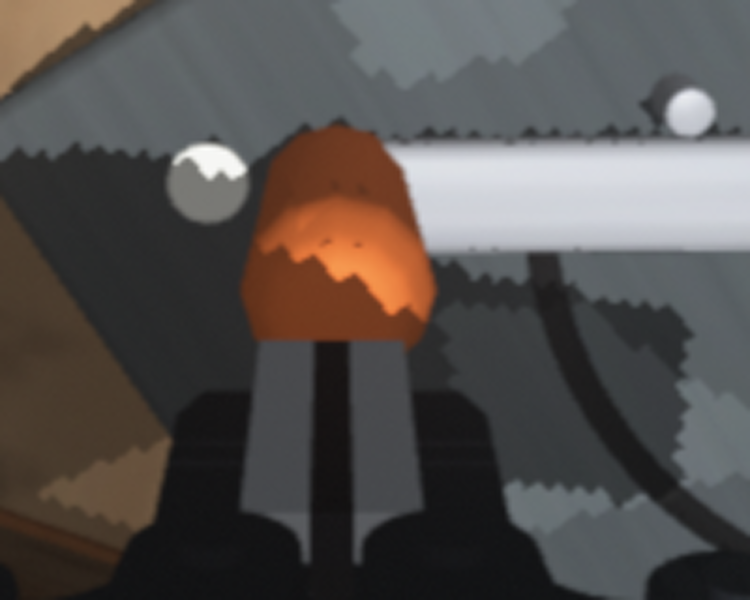

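The wrist view explains the missing force: the flat fingertip end, with its edge at wrist pixel (319,291), covers the top of the knob. So the tips passed just above the knob, and the lever is still shut. The real tips sit about 22–28 mm above the nominal TCP. I'll back off and retry at nominal z = 0.086, which still clears the plate if the nominal TCP turns out to be right.

```bash
python3 - <<'E'
from h import *
q=pose(0,.045,z=.106,s=-1); arm.move_straight(q[0],q[1],speed=.1)
q=pose(0,.045,z=.086,s=-1); print(arm.move_straight(q[0],q[1],speed=.04,f_stop=4)); show('low')
t=np.array([-np.sin(TH0),np.cos(TH0)])
for d in(.03,.024,.020,.016,.012,.008):
    q=pose(0,d,z=.086,s=-1)
    h=arm.move_straight(q[0],q[1],speed=.02,f_stop=4)
    s=show(d,h); print((np.array(s['contact_force'])[:2]@t).round(2),(-(np.array(s['ee_pos'])[:2]-pose(0,0)[0][:2])@t).round(4))
    if h: break
w=snap('wrist','w2');snap('scene','scene4')
a=cv2.resize(w['image'][180:340,220:420,::-1],(400,320)); c=dict(np.load('pics/scene4.npz'))['image'][245:325,355:455,::-1]
cv2.imwrite('pics/crop5.png',np.hstack([a,cv2.resize(c,(400,320),interpolation=2)]))
E
```

```text
False
low 10.52 [ 0.5243 -0.0948  0.0859] [ 0.   -0.65 -0.37]
0.03 False 11.42 [ 0.5151 -0.1065  0.086 ] [-0.56  0.46  0.13]
-0.02 0.0301
0.024 False 11.87 [ 0.5113 -0.1114  0.086 ] [-0.78 -0.27  0.2 ]
0.69 0.0239
0.02 False 12.22 [ 0.5088 -0.1144  0.086 ] [ 0.56  0.26 -0.58]
-0.55 0.02
0.016 False 12.57 [ 0.5065 -0.1171  0.086 ] [ 1.49  3.   -0.37]
-3.28 0.0164
0.012 False 12.92 [ 0.5041 -0.1199  0.086 ] [1.51 4.   1.33]
-4.07 0.0128
0.008 False 13.27 [ 0.5019 -0.1228  0.0861] [2.79 5.72 0.53]
-6.22 0.0091
```

View pics/crop5.png

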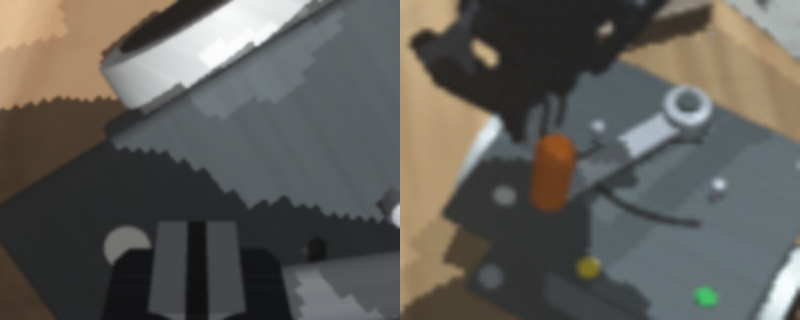

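The fingertips are now against the knob: contact came at d ≈ 0.018, the force is 6 N and the lever has begun to move. Next I'll follow the arc past both crests.

```bash
python3 - <<'E'
from h import *
for a in np.r_[np.arange(.16,.92,.08),.92]:
    q=pose(a,.018,z=.086,s=-1)
    h=arm.move_straight(q[0],q[1],speed=.04,f_stop=14)
    s=show(round(a,2),h)
    th=TH0+a; print('   ft',(np.array(s['contact_force'])[:2]@[-np.sin(th),np.cos(th)]).round(2))
    if h: break
snap('scene','scene5')
from loc import blobs
c=dict(np.load('pics/scene5.npz'));print(blobs(c,(5,130,60),(18,255,255),(365,240,465,345)))
for a in(.55,.9,1.0,1.1): print(a,np.round(proj(c,pose(a,0,.107)[0]),1))
E
```

```text
0.16 False 13.68 [ 0.4982 -0.1249  0.086 ] [ 2.7   4.74 -0.59]
   ft -5.45
0.24 False 14.0 [ 0.493 -0.132  0.086] [-0.57 -0.36  0.38]
   ft 0.56
0.32 False 14.32 [ 0.4894 -0.1372  0.086 ] [1.17 0.73 0.8 ]
   ft -1.08
0.4 False 14.65 [ 0.4861 -0.1429  0.086 ] [ 0.01  0.2  -0.09]
   ft -0.2
0.48 False 14.97 [ 0.4832 -0.149   0.086 ] [-0.24  0.9   1.07]
   ft -0.84
0.56 False 15.3 [ 0.481  -0.1551  0.086 ] [ 1.53  1.75 -0.37]
   ft -1.91
0.64 False 15.62 [ 0.4791 -0.1611  0.086 ] [1.65 5.32 0.54]
   ft -5.37
0.72 False 15.95 [ 0.4777 -0.1682  0.086 ] [1.35 4.34 0.39]
   ft -4.27
0.8 False 16.27 [ 0.4763 -0.1769  0.086 ] [-0.77  0.38 -0.48]
   ft -0.48
0.88 False 16.6 [ 0.4761 -0.1833  0.0859] [0.04 0.68 0.16]
   ft -0.65
0.92 False 16.85 [ 0.4763 -0.1865  0.086 ] [ 0.46  0.51 -0.03]
   ft -0.38
[(np.int32(154), [427, 295, 12, 19], array([432.1, 304.2]))]
0.55 [406.8 298. ]
0.9 [422.3 303.2]
1.0 [427.  303.9]
1.1 [431.7 304.2]
```

The knob is now at the 1.10 stop: measured (432.1,304.2), predicted (431.7,304.2). I'll retreat, re-check, then press the green button.

```bash
python3 - <<'E'
from h import *
from loc import blobs
q=pose(.92,.045,z=.086,s=-1); arm.move_straight(q[0],q[1],speed=.1)
q=pose(.92,.045,z=.22,s=-1); arm.move_straight(q[0],speed=.2)
B=np.array([.533,.1266]); qq=pose(.3,0,s=-1)[1]
arm.move_pose(np.r_[B,.2],qq); show('over')
c=snap('top','top6')
print('lever',blobs(c,(5,130,60),(18,255,255),(365,190,465,285)),[np.round(proj(c,pose(a,0,.128)[0]),1) for a in(1.0,1.1)])
arm.move_straight(np.r_[B,.1],speed=.12); show('low')
z=.1
while z>.03:
    z-=.003; h=arm.move_straight(np.r_[B,z],speed=.03,f_stop=8); s=show(round(z,3),h)
    if h or s['contact_force'][2]>9: break
w=snap('scene','scene6'); cv2.imwrite('pics/crop6.png',cv2.resize(w['image'][200:310,230:380,::-1],(750,550),interpolation=2))
E
```

```text
over 19.27 [0.5327 0.1259 0.1991] [ 0.17  0.16 -0.34]
lever [(np.int32(132), [438, 247, 15, 12], array([445.1, 252.6]))] [array([443.2, 255. ]), array([447.7, 253.2])]
low 20.3 [0.5337 0.1266 0.101 ] [ 0.1  -0.61  0.96]
0.097 False 20.55 [0.5332 0.1267 0.0975] [-0.73  0.56  0.55]
0.094 False 20.8 [0.5328 0.1266 0.0937] [ 0.11 -0.11 -0.38]
0.091 False 21.05 [0.5328 0.1265 0.0906] [-0.52 -0.09 -0.81]
0.088 False 21.3 [0.5328 0.1266 0.0876] [ 0.49 -0.36  0.23]
0.085 False 21.55 [0.5328 0.1266 0.0847] [-0.39  0.44  0.06]
0.082 False 21.8 [0.5327 0.1266 0.0817] [0.32 0.   0.71]
0.079 False 22.05 [0.5328 0.1266 0.0787] [-0.14  0.47 -0.63]
0.076 False 22.3 [0.5328 0.1266 0.0757] [-0.71  0.11 -1.48]
0.073 False 22.55 [0.5328 0.1266 0.0727] [ 0.03  0.47 -0.06]
0.07 False 22.8 [0.5328 0.1265 0.0697] [-0.07  0.68 -0.94]
0.067 False 23.05 [0.5328 0.1266 0.0667] [-0.    0.93 -0.09]
0.064 False 23.3 [0.5328 0.1266 0.0637] [ 0.42 -1.03 -0.79]
0.061 False 23.55 [0.5328 0.1266 0.0607] [ 0.14 -0.88 -0.6 ]
0.058 False 23.8 [0.5328 0.1265 0.0577] [0.03 0.29 0.82]
0.055 False 24.05 [0.5328 0.1265 0.0547] [-0.93 -0.19 -0.16]
0.052 False 24.3 [0.5328 0.1266 0.0517] [-0.2   0.58  0.05]
0.049 False 24.55 [0.5328 0.1266 0.0487] [1.   0.27 0.92]
0.046 False 24.8 [0.5328 0.1266 0.0457] [0.34 0.74 0.18]
0.043 False 25.05 [0.5335 0.1267 0.0435] [-1.06  0.65  1.92]
0.04 False 25.3 [0.5336 0.1267 0.0406] [0.91 0.3  3.53]
0.037 False 25.55 [0.5337 0.1267 0.0393] [-1.96 -1.   10.71]
```

View pics/crop6.png

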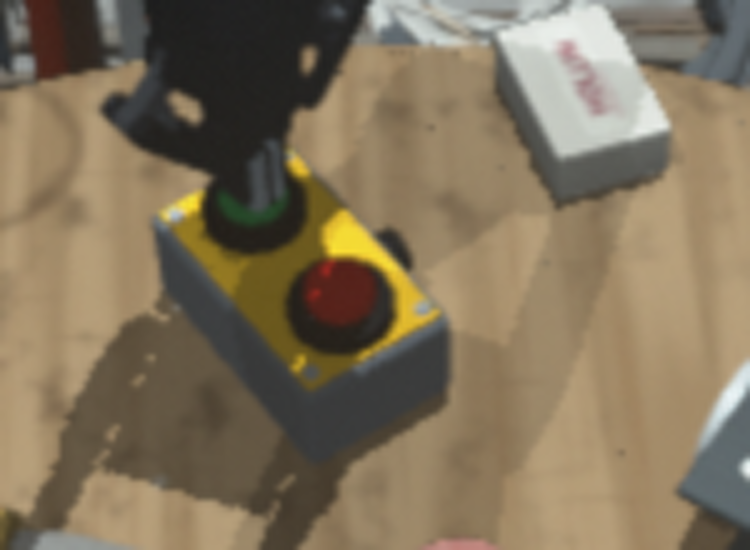

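The fingertips are on the green button and clear of the red. Force jumped to 10.7 N after about 6 mm of travel, so it has bottomed. I'll hold briefly, release and check everything.

```bash
python3 - <<'E'
from h import *
from loc import blobs
B=np.array([.533,.1266])
arm.move_straight(np.r_[B,.0355],speed=.02,f_stop=12); arm.pause(.3); show('held')
arm.move_straight(np.r_[B,.09],speed=.06); arm.move_straight(np.r_[B,.25],speed=.2)
arm.move_pose([.40,.10,.33],arm.read_state()['tcp_rot']); arm.pause(.3); show('away')
a=dict(np.load('pics/scene1.npz')); c=snap('scene','scene7')
print('lever',blobs(c,(5,130,60),(18,255,255),(365,240,465,345)))
m=(cv2.absdiff(a['image'],c['image']).max(2)>50).astype(np.uint8)
n,l,st,ce=cv2.connectedComponentsWithStats(m); print([s.tolist() for s in st[1:] if s[4]>25])
cv2.imwrite('pics/fin.png',c['image'][:,:,::-1])
E
```

```text
held 26.15 [0.5338 0.1267 0.0392] [-4.1  -0.33 16.15]
away 29.13 [0.4005 0.1    0.3285] [0.61 0.23 0.1 ]
lever [(np.int32(155), [427, 295, 12, 19], array([432. , 304.1]))]
[[92, 0, 86, 47, 2104], [185, 0, 52, 64, 1431], [242, 0, 20, 28, 334], [194, 6, 12, 9, 52], [81, 42, 7, 11, 36], [79, 47, 141, 36, 1939], [248, 47, 5, 28, 54], [132, 53, 12, 15, 56], [149, 53, 14, 11, 86], [171, 52, 13, 15, 69], [239, 57, 8, 4, 31], [222, 79, 22, 11, 92], [64, 82, 74, 44, 1157], [141, 87, 83, 36, 1636], [252, 86, 4, 11, 31], [233, 89, 10, 30, 144], [238, 88, 7, 6, 26], [66, 93, 47, 10, 306], [220, 92, 12, 6, 60], [241, 93, 8, 18, 79], [133, 94, 9, 9, 43], [222, 102, 5, 13, 44], [44, 111, 26, 25, 263], [256, 117, 9, 5, 34], [110, 124, 28, 11, 215], [169, 126, 6, 9, 34], [178, 127, 6, 8, 32], [207, 128, 16, 5, 48], [258, 131, 4, 17, 33], [19, 136, 109, 9, 331], [0, 143, 159, 34, 3309], [110, 145, 15, 4, 35], [42, 147, 22, 4, 40], [223, 149, 6, 8, 29], [0, 175, 110, 60, 4768], [125, 178, 18, 23, 256], [33, 229, 56, 88, 1346], [0, 234, 64, 43, 1523], [394, 273, 29, 16, 165], [383, 274, 12, 21, 179], [423, 277, 16, 38, 314], [265, 315, 13, 7, 45], [26, 318, 31, 35, 386], [173, 325, 106, 129, 4248], [0, 355, 146, 125, 9429], [222, 442, 33, 38, 564], [203, 453, 17, 11, 105]]
```

View pics/fin.png

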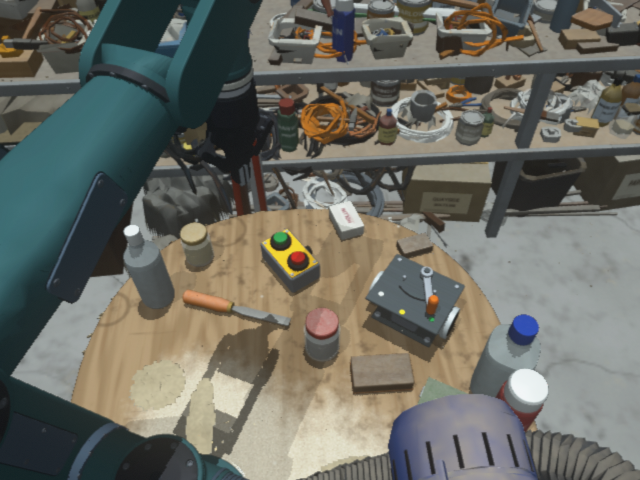

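The final view shows the lever knob by the green dot at (432,304) and the green button back out at (280,238). The bystanders haven't moved, and the arm is clear of everything.

```bash
python3 -c "
from cell import workorder
print(workorder.hand_in())"
```

```text
the job is handed in; nothing more can be done
None
```

The damper lever is in the second stop by the green dot, the green button was then pressed fully in (about 16 N) and released, nothing else on the bench moved, and the job was handed in at about 29 s.

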